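# Unclip the orange inspection torch

### The job

Pull the orange torch up out of its spring clips on the white rack, lower it into the black tray and leave it lying flat on the tray floor; set it down, do not drop it in. Leave the blue and the green torch in their clips.

Things in the scene. Friction and masses are not known exactly. Their poses are not given: they have to be found in the camera images.
- orange_torch_center (a point): Centre of an orange torch, a 24 mm thick, 122 mm long rigid cylinder plus a black hexagonal collar 14 mm long, 27 mm across flats, at each end; about 90 g; x runs along it, its roll means nothing. It starts level, 50 mm above the bench, pressed into two C-shaped steel clips that open upward: pulled up, they resist with about 10 N in all, then snap open within 15 mm. Collars stop it sliding endways.
- blue_torch_center (a point): Centre of a blue torch, alike but for its colour and clipped into the same fixed white rack. The rack has three parallel places 100 mm apart; which colour lies in which varies. In each, two clips 16 mm wide stand 46 mm either side of the torch's middle, so 76 mm of bare torch lies free between them.
- green_torch_center (a point): Centre of a green torch, alike but for its colour and clipped into the same rack. The clips' lips reach 15 mm above and 17 mm beside the torch's axis; between the clips there are 40 mm of air from that axis down to the rack's 10 mm thick base plate.
- tray_in (a point): Centre of the inner floor of a fixed, open, shallow black tray: 240 mm (its x axis) by 200 mm (its y axis) outside, 26 mm high, walls and floor 4 mm thick, so the floor's top, where this point lies, is 4 mm above the bench and the rim is 22 mm above the floor. z points up. It may stand to the left or to the right of the rack.
Mind the look-alikes: they are no part of the job. Of the things that look like the part that bears orange_torch_center, the middle-sized one is meant.

How it is judged:
By the outcome, as a careful person would: the job done as asked, in the order asked, and still so for the second after the job is handed in, with the robot touching nothing.
It also fails if it takes over 40 s, if anything falls off the work surface, if the arm or the gripper's body presses on something with over 40 N, if the wrist force passes 120 N, or if a joint passes its speed limit or range.

### The arm

A 7-joint arm with a two-finger parallel gripper is mounted at the origin on the work surface. World frame = base frame: x ahead of the robot, y to its left, z up, the work surface at z = 0. Lengths are in m, angles in rad, forces in N, time in s.
With the tool pointing down it reaches from about 0.425 to 0.925 m from the base axis. Payload 6.8 kg.
Tool frame: the origin (TCP) lies between the finger pads; the fingertips stand 14 mm ahead of it and the grasp point (between the pads) lies 5 mm behind it; z points along the fingers, y is the line along which they close (so a half turn about z gives the same grasp; the last joint's range is limited). The gripper opens to 85 mm and grips with 20 to 120 N. Pads are 22 mm wide; open, the fingers measure 114 mm over their backs; the gripper's body (76 mm by 85 mm) begins 54 mm behind the grasp point. The pads swing forward as they close: fully open they stand 13 mm farther back than shut.
Start: joints at [1.183, 0.477, 0.022, 1.555, -0.011, 1.109, -0.083], TCP at [0.186, -0.649, 0.245] pointing down, gripper open.
Joint ranges: [-2.96, 2.96], [-0.34, 2.1], [-1.41, 1.46], [0.24, 2.44], [-1.37, 4.51], [0.17, 1.92], [-2.96, 2.96]. Speed limits (rad/s): [2.39, 2.39, 3.14, 3.14, 3.14, 3.14, 3.14].

### API

Orientations are given as a rotation vector (axis times angle).
In Python, from bench import r, eyes, ticket gives the robot as it stands. The module is installed in compiled form; this text tells all that it offers.
- The arm moves only by the tool arm_command, never from a script. Its argument "plan" is text: rows parted by semicolons, each of 4 numbers parted by spaces: the shift along the tool's x, y, z in m, then the turn about the tool's z in degrees. In form: tx ty tz yaw; .... A call has 1 to 20 rows; each row shifts and turns the commanded pose from where the row before left it, along the tool's axes as they then stand; what a row does not reach is not made up. A row lasts 1/8 s, in which the tool goes at most 62.5 mm and 10.7 degrees, less where a joint would pass 70% of its speed; a pose out of reach is approached as far as the arm can. A call is refused whole if a number of a shift passes 0.0625 or a number of a turn 10.7, either way. A call with a gripper value outside its range is refused whole. "hand" is the closure, from -1 (fully open) to 1 (shut), set as the call begins (left out, the last holds). The fingers move at their own pace and stop on an object; "grip_force" is the grip in N (left out, the last holds). Time passes only in rows, so rows that do not move let the fingers close. It gives the time, the measured TCP pose, the force, the opening and the grip force at its end, in the units of the state.
- r.get_obs(): the state, without advancing time (a new reading comes with each control period).
- eyes.grab_frame(name): name is "scene" or "top" or "wrist"; returns (picture, depth): 480x640x3 uint8, red, green, blue; 480x640 float32, m along the optical axis (not along the pixel's ray), 0 where there is no reading.
- eyes.calibration(name): a dict with "fov_y" (degrees; the focal length in pixels is half the picture's height over the tangent of half this angle, whatever the lens; pixels are square), "cx", "cy" (the principal point, pixels), "origin" and "attitude" of the camera in the world; the wrist camera has in their place "tool_from_camera" (4x4, takes a point from camera to tool coordinates, whose origin is the TCP and whose axes are the flange's). Camera axes: x right, y up, looking along -z (the intrinsics and any distortion apply to the point x, -y, -z); pixel columns grow to the right and rows downward; lengths in m; the calibration is good to about 2 mm. A picture is of the moment at which its call begins: read the wrist's pose just before it. calibration takes no time and is no camera call.
- ticket.hand_in(): hands the job in; it is judged then, once.
The state is a dict: "clock": time; "joints": joint angles; "qvel": joint speeds; "tau": joint torques, N m; "tcp_pos": TCP position; "orientation": TCP orientation; "contact_force": force on the tool from outside, world axes, zero at the start; "moment": the same for the moment, N m; "grip_width": finger opening in m; "gripper_force": force on a finger pad.
Only numpy, scipy, OpenCV 4.12 (cv2) and the standard library are available. Lean on these libraries where they do the work, as an engineer would, in place of code of your own. Each camera call takes 0.05 s, during which the arm holds its last target. There are 200 camera calls.

## Working session

There is one attempt and no reset: what is moved stays moved. The work goes in short steps, Python scripts to look and compute and a tool call to move; the robot and the scene stay as the last step left them, time stands still between calls to the robot, and variables do not carry over. Pictures are saved under pics/ and viewed, at most 10 in all, crops included, and the job is handed in when it is done.

Besides the shell and the picture viewer there is one more tool, called by a JSON object that holds its "api" and its "payload". arm_command: Moves the arm, as the interface text tells. Its arguments: {"type":"object","properties":{"plan":{"type":"string"},"hand":{"type":"number"},"grip_force":{"type":"number"}},"required":["plan"]}

```bash
mkdir -p pics; cat > h.py <<'E'
import numpy as np, cv2
from bench import r, eyes, ticket
from scipy.spatial.transform import Rotation as R
def grab(n,save=None):
    o=r.get_obs(); p,d=eyes.grab_frame(n); np.savez(f'{n}.npz',p=p,d=d,t=o['tcp_pos'],q=o['orientation'])
    if save: cv2.imwrite(f'pics/{save}.png',p[:,:,::-1])
    return p,d
E
python3 - <<'E'
from h import *
for n in ('top','scene'):
    grab(n,n+'1'); print(eyes.calibration(n))
print(eyes.calibration('wrist')); print(r.get_obs())
E
```

```text
{'fov_y': 51.85502156421612, 'cx': 324.5284483665701, 'cy': 230.71620569172228, 'origin': array([ 0.27477191, -0.04439803,  1.28717107]), 'attitude': array([ 0.10845642, -0.08879271, -1.58516611])}
{'fov_y': 56.55961097966322, 'cx': 315.65285313388097, 'cy': 234.40823590030197, 'origin': array([ 0.96959242, -0.35674232,  0.63174126]), 'attitude': array([0.76940408, 0.44086976, 0.9794058 ])}
{'fov_y': 64.17871330186591, 'cx': 317.67710554683333, 'cy': 241.71824868887117, 'tool_from_camera': array([[-4.53999346e-05,  9.53821307e-01,  3.00374621e-01,
         7.79393974e-02],
       [ 9.99999845e-01,  2.09737134e-04, -5.14863135e-04,
        -3.60712912e-04],
       [-5.54087140e-04,  3.00374552e-01, -9.53821169e-01,
        -1.28474583e-01],
       [ 0.00000000e+00,  0.00000000e+00,  0.00000000e+00,
         1.00000000e+00]])}
{'clock': 0.1, 'joints': array([ 1.18290595,  0.47772075,  0.02233412,  1.55634262, -0.01147046,
        1.10928676, -0.08308825]), 'qvel': array([ 2.51271075e-03, -2.07568645e-03, -5.81224151e-04, -3.46112101e-03,
       -3.72351513e-06,  8.28997161e-04,  1.18727245e-03]), 'tau': array([ 4.55069370e-03, -5.97766435e+01,  1.61404364e+00, -2.81956905e+01,
        1.29159138e-02,  5.08421494e-03, -5.73799738e-06]), 'tcp_pos': array([ 0.18625405, -0.6482717 ,  0.24442474]), 'orientation': array([-3.10931741e+00, -4.37922004e-01,  5.74209580e-04]), 'contact_force': array([ 0.23905631,  0.47344253, -0.69786349]), 'moment': array([-0.02818454,  0.0193457 , -0.01036809]), 'gripper_force': 0.0, 'grip_width': 0.08529924935495456}
```

View pics/top1.png

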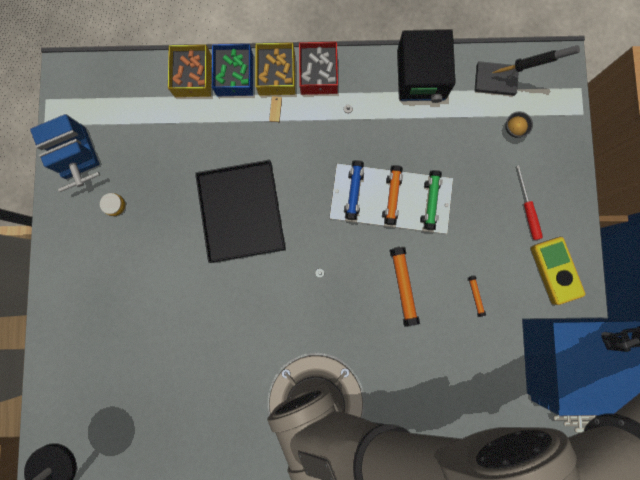

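View pics/scene1.png

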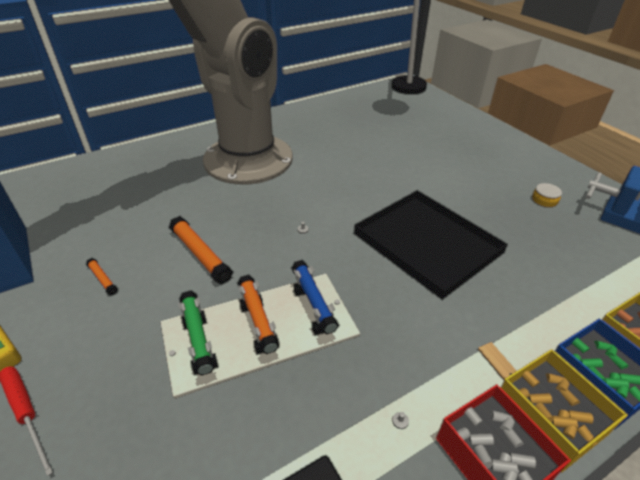

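The top view shows three orange cylinders: a large one loose at (404,286), a small one loose at (476,296), and a middle-sized one in the rack's clips at (394,195). The one in the rack fits, being middle-sized and clipped between blue (355,190) and green (433,200). The tray is at about (241,211). I'll confirm with an enlarged crop and measure.

```bash
cat >> h.py <<'E'
def back(n,u,v,depth):
    """pixel(s)+depth -> world"""
    c=eyes.calibration(n); f=240/np.tan(np.radians(c['fov_y']/2))
    u,v,depth=map(lambda a:np.asarray(a,float),(u,v,depth))
    pc=np.stack([(u-c['cx'])/f*depth,-(v-c['cy'])/f*depth,-depth],-1)
    if n!='wrist': return pc@R.from_rotvec(c['attitude']).as_matrix().T+c['origin']
    z=np.load('wrist.npz'); T=c['tool_from_camera']
    return (pc@T[:3,:3].T+T[:3,3])@R.from_rotvec(z['q']).as_matrix().T+z['t']
def onplane(n,u,v,h):
    a=back(n,u,v,np.ones_like(u,float)*.1);b=back(n,u,v,np.ones_like(u,float)*.2)
    return a+(b-a)*((h-a[...,2])/(b-a)[...,2])[...,None]
E
python3 - <<'E'
from h import *
z=np.load('top.npz');p,d=z['p'],z['d']
cv2.imwrite('pics/crop1.png',cv2.resize(p[150:340,320:510,::-1],None,fx=3.1,fy=3.1,interpolation=cv2.INTER_CUBIC))
hsv=cv2.cvtColor(p,cv2.COLOR_RGB2HSV)
for nm,lo,hi in (('orange',5,20),('green',50,80),('blue',100,125)):
    m=cv2.inRange(hsv,(lo,120,60),(hi,255,255)); m[:150]=0;m[:,:325]=0;m[:,510:]=0;m[330:]=0
    n,l,s,c=cv2.connectedComponentsWithStats(m)
    for i in range(1,n):
        if s[i,4]<40: continue
        v,u=np.nonzero((l==i)&(d>0)); w=back('top',u,v,d[v,u])
        h=np.percentile(w[:,2],90); q=w[w[:,2]>h-.015]; cc=q.mean(0); e,V=np.linalg.eigh(np.cov((q-cc)[:,:2].T))
        t=(q-cc)[:,:2]@V[:,1]; print(nm,c[i].round(1),s[i,4],'ctr',cc.round(4),'ztop',h.round(4),'axis deg',np.degrees(np.arctan2(V[1,1],V[0,1])).round(1),'len',np.ptp(t).round(3), 'mid',(cc[:2]+V[:,1]*(t.max()+t.min())/2).round(4))
u=np.array([197,270,285,210.]);v=np.array([173,161,249,262.]);print('tray',onplane('top',u,v,.026).round(3),onplane('top',u,v,.026).mean(0))
print('bench',back('top',[320,300],[273,300],[d[280,300],d[300,300]]))
E
```

```text
orange [393.2 194. ] 406 ctr [ 0.5196 -0.2052  0.0596] ztop 0.0633 axis deg 171.5 len 0.126 mid [ 0.5191 -0.2051]
orange [404.3 286.3] 793 ctr [ 0.2883 -0.2296  0.0301] ztop 0.0344 axis deg -171.1 len 0.164 mid [ 0.2894 -0.2294]
orange [476.6 295.9] 219 ctr [ 0.2612 -0.4139  0.0153] ztop 0.0192 axis deg -168.2 len 0.086 mid [ 0.2615 -0.4139]
green [432.5 199.1] 362 ctr [ 0.5049 -0.3036  0.0598] ztop 0.0634 axis deg 171.4 len 0.123 mid [ 0.5056 -0.3037]
blue [354.2 188.9] 369 ctr [ 0.5348 -0.107   0.0599] ztop 0.0637 axis deg 171.3 len 0.124 mid [ 0.5346 -0.107 ]
tray [[0.592 0.302 0.026]
 [0.621 0.11  0.026]
 [0.388 0.072 0.026]
 [0.358 0.265 0.026]] [0.48982687 0.18743113 0.026     ]
bench [[ 3.26453520e-01 -1.60471814e-02 -4.55280807e-04]
 [ 2.74771905e-01 -4.43980309e-02  1.28717107e+00]]
```

View pics/crop1.png

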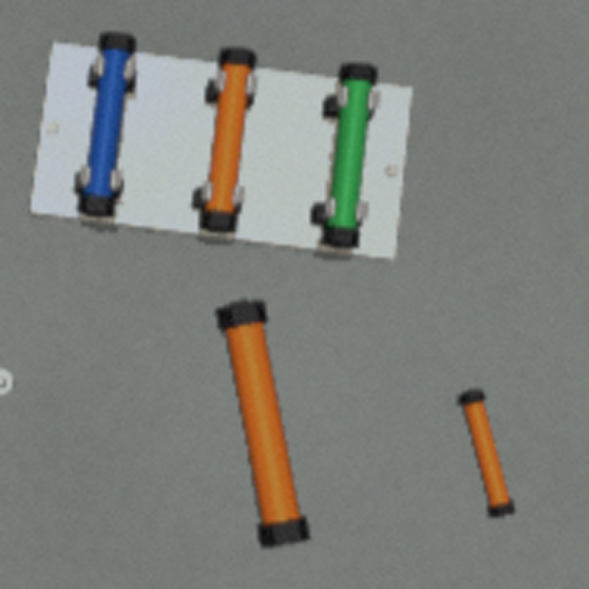

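The crop confirms it: the middle-sized orange torch at crop (228,140), which is top (394,195), is the only orange one held in clips. The others are clearly larger and smaller. Torch axis is at -8.5°, so I turn the tool +24.5° and move above it.

{"api": "arm_command", "payload": {"plan": "0 0 0 4.9;0 0 0 4.9;0 0 0 4.9;0 0 0 4.9;0 0 0 4.9;0.0188 -0.0348 0.0064 0;0.0188 -0.0348 0.0064 0;0.0188 -0.0348 0.0064 0;0.0188 -0.0348 0.0064 0;0.0188 -0.0348 0.0064 0;0.0188 -0.0348 0.0064 0;0.0188 -0.0348 0.0064 0;0.0188 -0.0348 0.0064 0;0.0188 -0.0348 0.0064 0;0.0188 -0.0348 0.0064 0;0.0188 -0.0348 0.0064 0;0.0188 -0.0348 0.0064 0;0.0188 -0.0348 0.0064 0;0.0188 -0.0348 0.0064 0;0 0 0 0", "hand": -1}}

```text
clock: 2.6
tcp_pos: [0.5201, -0.2017, 0.155]
orientation: [-3.132, 0.222, 0.001]
contact_force: [-0.2, -0.1, 0.0]
grip_width: 0.0856
gripper_force: 0.0
```

```bash
cat >> h.py <<'E'
def to_tool(P):
    o=r.get_obs(); return R.from_rotvec(o['orientation']).inv().apply(np.asarray(P)-o['tcp_pos'])
def pose():
    o=r.get_obs(); M=R.from_rotvec(o['orientation']).as_matrix()
    print(o['clock'],o['tcp_pos'].round(4),'xdeg',np.degrees(np.arctan2(M[1,0],M[0,0])).round(2),'zaxis',M[:,2].round(3),'F',o['contact_force'].round(1),'w',o['grip_width'],o['gripper_force'],o['joints'].round(2))
E
python3 - <<'E'
from h import *
p,d=grab('wrist','wrist1'); pose()
hsv=cv2.cvtColor(p,cv2.COLOR_RGB2HSV); m=cv2.inRange(hsv,(5,120,60),(20,255,255))
n,l,s,c=cv2.connectedComponentsWithStats(m)
for i in range(1,n):
    if s[i,4]<300: continue
    v,u=np.nonzero((l==i)&(d>0)); w=back('wrist',u,v,d[v,u]); h=np.percentile(w[:,2],95); q=w[w[:,2]>h-.012]; cc=q.mean(0); e,V=np.linalg.eigh(np.cov((q-cc)[:,:2].T)); t=(q-cc)[:,:2]@V[:,1]
    s_=(q-cc)[:,:2]@V[:,0]; mid=cc[:2]+V[:,1]*(t.max()+t.min())/2+V[:,0]*(s_.max()+s_.min())/2
    print(c[i].round(),s[i,4],cc.round(4),'top',h.round(4),np.degrees(np.arctan2(V[1,1],V[0,1])).round(1),np.ptp(t).round(3),np.ptp(s_).round(3),'mid',mid.round(4),'tool',to_tool([*mid,.05]).round(4))
E
```

```text
2.65 [ 0.5189 -0.2041  0.1552] xdeg -8.29 zaxis [-0.001  0.001 -1.   ] F [-0.2 -0.6  0.3] w 0.08524982264975858 0.0 [ 0.33  0.39 -0.08  1.92  0.04  0.83 -1.49]
[325. 245.] 6482 [ 0.5229 -0.2061  0.0598] top 0.0623 171.5 0.123 0.023 mid [ 0.5186 -0.2055] tool [1.000e-04 1.500e-03 1.052e-01]
[375. 425.] 605 [ 0.5292 -0.2152  0.214 ] top 0.2134 82.1 0.008 0.002 mid [ 0.5293 -0.2147] tool [0.0119 0.009  0.1051]
```

View pics/wrist1.png

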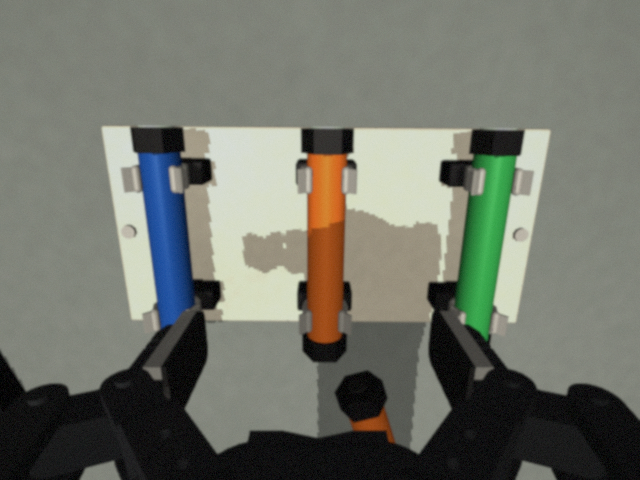

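The wrist view shows the orange torch centred at (325,245) between the fingers, with its clips at rows 180 and 320. The sideways offset is about 1.5 mm. I'll descend and grip.

{"api": "arm_command", "payload": {"plan": "0 0.0013 0 0;0 0 0.015 0;0 0 0.018 0;0 0 0.018 0;0 0 0.018 0;0 0 0.018 0;0 0 0.014 0;0 0 0.01 0;0 0 0 0;0 0 0 0"}}

```text
clock: 3.9
tcp_pos: [0.5187, -0.2071, 0.0451]
orientation: [3.133, -0.232, 0.001]
contact_force: [-0.3, 0.1, -0.1]
grip_width: 0.0855
gripper_force: 0.0
```

{"api": "arm_command", "payload": {"plan": "0 0 0 0;0 0 0 0;0 0 0 0;0 0 0 0;0 0 0 0;0 0 0 0;0 0 0 0;0 0 0 0", "hand": 1, "grip_force": 60}}

```text
clock: 4.9
tcp_pos: [0.5185, -0.207, 0.045]
orientation: [3.133, -0.232, 0.001]
contact_force: [-1.2, 0.4, 4.8]
grip_width: 0.0223
gripper_force: 58.7
```

{"api": "arm_command", "payload": {"plan": "0 0 -0.004 0;0 0 -0.004 0;0 0 -0.004 0;0 0 -0.004 0;0 0 -0.004 0;0 0 -0.008 0;0 0 -0.015 0;0 0 -0.02 0;0 0 -0.02 0;0 0 -0.02 0;0 0 0 0;0 0 0 0"}}

```text
clock: 6.4
tcp_pos: [0.518, -0.207, 0.1476]
orientation: [3.133, -0.232, -0.0]
contact_force: [-0.3, 0.3, 0.2]
grip_width: 0.0223
gripper_force: 60.0
```

```bash
python3 - <<'E'
from h import *
p,d=grab('wrist','wrist2');pose(); grab('top')
z=np.load('top.npz');p,d=z['p'],z['d']
v,u=np.mgrid[150:275,185:300]; w=back('top',u.ravel(),v.ravel(),d[v,u].ravel()); g=p[v,u].reshape(-1,3).max(1)<60
q=w[g&(w[:,2]<.05)&(w[:,2]>-.01)]; rc=cv2.minAreaRect(q[:,:2].astype(np.float32)); print(rc)
print('tool delta',to_tool([*rc[0],.15]), 'floor z',np.median(q[:,2]))
E
```

```text
6.45 [ 0.5178 -0.2068  0.1471] xdeg -8.47 zaxis [-0.001  0.    -1.   ] F [-0.4 -0.  -1.1] w 0.022126194538498435 60.04327654838562 [ 0.33  0.4  -0.08  1.92  0.04  0.82 -1.49]
((0.49198031425476074, 0.19069191813468933), (0.23950521647930145, 0.19952617585659027), 9.201977729797363)
tool delta [-0.0839897  -0.38934436 -0.00285842] floor z 0.0038648367865574684
```

View pics/wrist2.png

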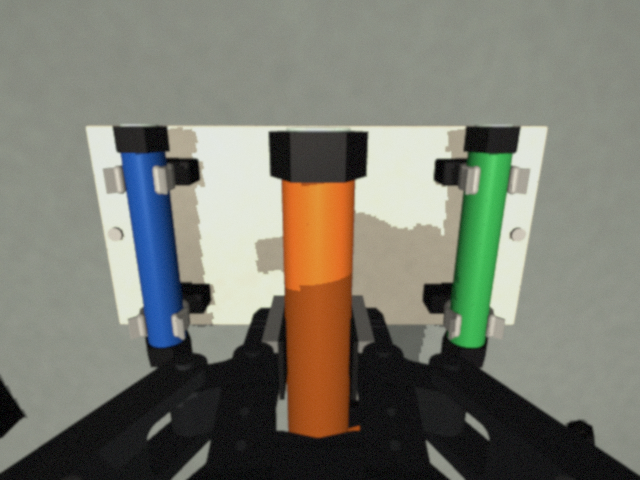

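The torch is held level at (320,280), and blue and green are still clipped. However, my grip is too low: the fingertips reach 19 mm below the torch axis, and on the tray floor the axis is only about 14 mm up. The tips would hit first and the torch would fall the last few millimetres. I'll set it back on its clips and re-grip it higher.

{"api": "arm_command", "payload": {"plan": "0.0005 0 0.02 0;0 0 0.02 0;0 0 0.02 0;0 0 0.012 0;0 0 0.006 0;0 0 0.003 0;0 0 0.002 0;0 0 0 0"}}

```text
clock: 7.5
tcp_pos: [0.5192, -0.2069, 0.0651]
orientation: [3.133, -0.232, 0.001]
contact_force: [-0.1, 0.3, -0.8]
grip_width: 0.0218
gripper_force: 60.3
```

{"api": "arm_command", "payload": {"plan": "0 0 0.003 0;0 0 0.003 0;0 0 0.002 0;0 0 0 0"}}

```text
clock: 8.0
tcp_pos: [0.521, -0.2074, 0.0583]
orientation: [3.132, -0.232, 0.007]
contact_force: [0.6, 0.5, 6.4]
grip_width: 0.0221
gripper_force: 60.8
```

{"api": "arm_command", "payload": {"plan": "0 0 0.003 0;0 0 0.003 0;0 0 0 0"}}

```text
clock: 8.38
tcp_pos: [0.5196, -0.2069, 0.0508]
orientation: [3.133, -0.232, 0.002]
contact_force: [3.3, 1.1, -0.9]
grip_width: 0.0223
gripper_force: 60.1
```

{"api": "arm_command", "payload": {"plan": "0 0 0.003 0;0 0 0.0025 0;0 0 0 0;0 0 0 0"}}

```text
clock: 8.88
tcp_pos: [0.5181, -0.2066, 0.0451]
orientation: [-3.133, 0.232, 0.002]
contact_force: [-2.0, 2.7, 3.9]
grip_width: 0.0225
gripper_force: 60.7
```

It's clipped back in. I'll open, rise 9 mm and re-grip.

{"api": "arm_command", "payload": {"plan": "0 0 0 0;0 0 0 0;0 0 0 0;0 0 0 0;0 0 -0.005 0;0 0 -0.004 0;0 0 0 0", "hand": -0.2}}

```text
clock: 9.75
tcp_pos: [0.5192, -0.2071, 0.0548]
orientation: [3.133, -0.232, 0.002]
contact_force: [0.2, 0.0, -0.3]
grip_width: 0.0511
gripper_force: 0.0
```

{"api": "arm_command", "payload": {"plan": "0 0 0 0;0 0 0 0;0 0 0 0;0 0 0 0;0 0 0 0;0 0 0 0", "hand": 1, "grip_force": 60}}

```text
clock: 10.5
tcp_pos: [0.5187, -0.2071, 0.0544]
orientation: [3.133, -0.232, -0.0]
contact_force: [-1.5, -0.2, 6.2]
grip_width: 0.0216
gripper_force: 58.7
```

{"api": "arm_command", "payload": {"plan": "0 0 -0.004 0;0 0 -0.004 0;0 0 -0.004 0;0 0 -0.004 0;0 0 -0.004 0;0 0 -0.008 0;0 0 -0.015 0;0 0 -0.02 0;0 0 -0.02 0;0 0 -0.015 0;0 0 0 0;0 0 0 0"}}

```text
clock: 12.0
tcp_pos: [0.5184, -0.2069, 0.1518]
orientation: [-3.133, 0.232, 0.001]
contact_force: [-0.9, -0.8, -1.1]
grip_width: 0.0219
gripper_force: 60.1
```

```bash
python3 - <<'E'
from h import *
p,d=grab('wrist','wrist3');pose()
hsv=cv2.cvtColor(p,cv2.COLOR_RGB2HSV); m=cv2.inRange(hsv,(5,120,60),(20,255,255))
v,u=np.nonzero((m>0)&(d>0)&(d<.3));w=back('wrist',u,v,d[v,u]);T=to_tool(w)
for a in np.arange(-.03,.06,.015):
    k=(T[:,0]>a)&(T[:,0]<a+.015)
    if k.sum()>30: print(a.round(3),'top z tool',np.percentile(T[k,2],[5,20]).round(4),'y',T[k,1].mean().round(4))
print(to_tool([.492,.1895,.15]))
E
```

```text
12.05 [ 0.5183 -0.2068  0.1515] xdeg -8.47 zaxis [-0.001  0.    -1.   ] F [-0.5  0.4 -1.1] w 0.02163764904361486 60.09453892707825 [ 0.33  0.4  -0.08  1.92  0.04  0.83 -1.49]
-0.03 top z tool [-0.0079 -0.0073] y -0.0006
-0.015 top z tool [-0.008  -0.0074] y -0.0007
0.0 top z tool [-0.0085 -0.0074] y -0.0005
0.015 top z tool [-0.008  -0.0074] y -0.0007
0.03 top z tool [-0.0081 -0.0074] y -0.0006
0.045 top z tool [-0.0082 -0.0074] y -0.0006
[-0.08434315 -0.38815139  0.00169078]
```

View pics/wrist3.png

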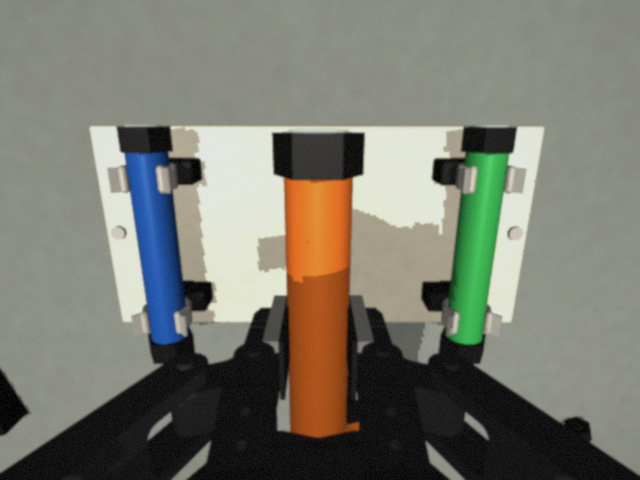

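The torch is held level again, its axis 4 mm beyond the TCP, at (318,280). Blue and green are untouched. Next I carry it over the tray.

{"api": "arm_command", "payload": {"plan": "-0.004 -0.018 0 0;-0.006 -0.028 0 0;-0.008 -0.037 0 0;-0.008 -0.037 0 0;-0.008 -0.037 0 0;-0.008 -0.037 0 0;-0.008 -0.037 0 0;-0.008 -0.037 0 0;-0.008 -0.037 0 0;-0.008 -0.037 0 0;-0.006 -0.028 0 0;-0.004 -0.018 0 0;0 0 0 0;0 0 0 0"}}

```text
clock: 13.8
tcp_pos: [0.4928, 0.1878, 0.152]
orientation: [3.132, -0.234, -0.001]
contact_force: [0.3, 1.1, -0.7]
grip_width: 0.0219
gripper_force: 60.1
```

{"api": "arm_command", "payload": {"plan": "0 0 0.015 0;0 0 0.02 0;0 0 0.02 0;0 0 0.02 0;0 0 0.02 0;0 0 0.013 0;0 0 0.007 0;0 0 0.004 0;0 0 0 0;0 0 0 0"}}

```text
clock: 15.05
tcp_pos: [0.4932, 0.1893, 0.0337]
orientation: [-3.133, 0.232, -0.001]
contact_force: [-1.0, -1.2, -0.8]
grip_width: 0.0215
gripper_force: 60.1
```

{"api": "arm_command", "payload": {"plan": "0 0 0.003 0;0 0 0.002 0;0 0 0.002 0;0 0 0.0015 0;0 0 0.0015 0;0 0 0.001 0;0 0 0 0;0 0 0 0"}}

```text
clock: 16.05
tcp_pos: [0.4929, 0.1892, 0.0222]
orientation: [-3.133, 0.232, -0.0]
contact_force: [0.5, -0.9, -1.3]
grip_width: 0.0222
gripper_force: 60.3
```

{"api": "arm_command", "payload": {"plan": "0 0 0.0005 0;0 0 0.0005 0;0 0 0 0;0 0 0 0"}}

```text
clock: 16.55
tcp_pos: [0.4929, 0.1891, 0.022]
orientation: [3.133, -0.232, 0.0]
contact_force: [-3.4, -0.5, 8.7]
grip_width: 0.0217
gripper_force: 61.3
```

Touchdown: 8.7 N upward at the expected height. I'll release gently and rise.

{"api": "arm_command", "payload": {"plan": "0 0 0 0;0 0 0 0;0 0 0 0", "grip_force": 20}}

```text
clock: 16.92
tcp_pos: [0.493, 0.1891, 0.022]
orientation: [3.133, -0.232, 0.001]
contact_force: [-2.4, -2.0, 8.8]
grip_width: 0.0219
gripper_force: 61.3
```

{"api": "arm_command", "payload": {"plan": "0 0 0 0;0 0 0 0;0 0 0 0;0 0 0 0;0 0 0 0", "hand": -0.2}}

```text
clock: 17.55
tcp_pos: [0.4929, 0.1891, 0.0211]
orientation: [3.133, -0.232, -0.0]
contact_force: [0.9, 0.4, -0.4]
grip_width: 0.0506
gripper_force: 0.0
```

{"api": "arm_command", "payload": {"plan": "0 0 -0.005 0;0 0 -0.01 0;0 0 -0.015 0;0 0 -0.02 0;0 0 -0.02 0;0 0 -0.02 0;0 0 -0.02 0;0 0 -0.02 0;0 0 -0.01 0;0 0 0 0"}}

```text
clock: 18.8
tcp_pos: [0.4933, 0.1893, 0.1622]
orientation: [-3.132, 0.232, -0.003]
contact_force: [-0.8, 0.4, 0.3]
grip_width: 0.051
gripper_force: 0.0
```

```bash
python3 - <<'E'
from h import *
grab('wrist','wrist4');grab('scene','scene2');pose()
a=cv2.imread('pics/wrist4.png');b=cv2.imread('pics/scene2.png')
cv2.imwrite('pics/both.png',cv2.resize(np.hstack([a,b]),(800,300),interpolation=cv2.INTER_AREA))
z=np.load('wrist.npz');p,d=z['p'],z['d']
hsv=cv2.cvtColor(p,cv2.COLOR_RGB2HSV); m=cv2.inRange(hsv,(5,120,60),(20,255,255))
v,u=np.nonzero((m>0)&(d>0));w=back('wrist',u,v,d[v,u]);
for lo in np.arange(.42,.57,.03):
    k=(w[:,0]>lo)&(w[:,0]<lo+.03)
    if k.sum()>30: print(lo.round(2),np.percentile(w[k,2],90).round(4))
E
```

```text
18.9 [0.4925 0.1889 0.1608] xdeg -8.47 zaxis [-0.001 -0.    -1.   ] F [-0.1  0.3 -0.9] w 0.0512506289168378 0.0 [-0.3   0.35 -0.23  1.98  0.1   0.83 -2.3 ]
0.42 0.0295
0.45 0.0295
0.48 0.0294
0.51 0.0274
0.54 0.0287
```

View pics/both.png

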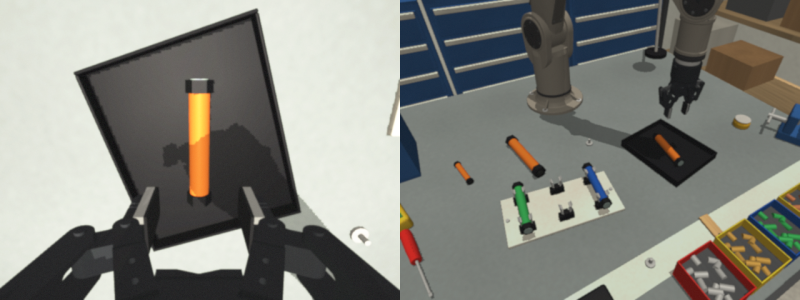

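The torch lies flat in the tray at left (199,145). Its top is at z≈0.029 along its length, as expected. In the right half, the blue (596,185) and green (523,208) torches are still clipped and the robot is clear. Handing in.

```bash
python3 -c "
from bench import ticket
print(ticket.hand_in())"
```

```text
the job is handed in; nothing more can be done
None
```

The orange torch lies flat on the tray floor, set down rather than dropped, and the blue and green torches are still in their clips; I clipped it back in once to re-grip it higher, and handed the job in at about 19 s.

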